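# Pull the filter plate and hold it before the bench magnifier

### The arm

A 6-joint arm with a two-finger parallel gripper is mounted at the origin on the work surface. World frame = base frame: x ahead of the robot, y to its left, z up, the work surface at z = 0. Lengths are in mm, angles in rad, forces in N, time in s.
With the tool pointing down it reaches from about 300 to 775 mm from the base axis. Payload 14.6 kg.
Tool frame: the origin (TCP) lies on the centre line of the jaws, within the pads' length; the fingertips stand 19 mm ahead of it and the grasp point (between the pads) is the TCP (bot.tip_reach is the distance from the TCP to the fingertips, in mm); z points along the fingers, y is the line along which they close (so a half turn about z gives the same grasp; the last joint's range is limited). The gripper opens to 85 mm and grips with 20 to 120 N. Pads are 22 mm wide; open, the fingers measure 114 mm over their backs; the gripper's body (76 mm by 85 mm) begins 54 mm behind the grasp point. The pads swing forward as they close: fully open they stand 13 mm farther back than shut.
Start: joints at [-1.282, 0.3, 1.521, -0, 1.321, -0.067], TCP at [191.58, -515.545, 250.281] pointing down, gripper open.
Joint ranges: [-3.03, 3.03], [-0.79, 2.21], [0.23, 2.52], [-1.04, 4.18], [0, 3.07], [-2.55, 2.55]. Speed limits (rad/s): [2.22, 2.22, 2.57, 3.14, 3.14, 3.14].

### API

Orientations are given as a unit quaternion [w, x, y, z].
In Python, from rig import bot gives the robot as it stands. Calls block until the motion is done:
- bot.move_to(position, orientation): joint-space move of the TCP to a pose.
- bot.servo_line(position, attitude=None, speed=150, until_force=None): straight line of the TCP; attitude=None keeps the orientation; speed is the mean speed in mm/s. With until_force (N) it stops when the force on the tool has changed by that much, and returns True; else False.
- bot.move_joints(angles): joint-space move.
- bot.move_gripper(opening, grip_force=None): finger opening in mm; grip_force is the grip in N (None keeps the last); returns when the fingers have stopped.
- bot.dwell(seconds).
- bot.ik(position, orientation): joint angles nearest the present ones, or None.
- bot.read_state(): the state.
- bot.read_camera(name): name is "scene" or "side" or "wrist"; returns a dict with "image" (420x560x3 uint8, blue, green, red), "depth" (420x560 float32, mm along the optical axis (not along the pixel's ray), 0 where there is no reading), "fovy" (degrees; the focal length in pixels is half the picture's height over the tangent of half this angle, whatever the lens; pixels are square), "cx", "cy" (the principal point, pixels), "eye" and "attitude" of the camera in the world; the wrist camera has in their place "mount" (4x4, takes a point from camera to tool coordinates, whose origin is the TCP and whose axes are the flange's). Camera axes: x right, y down, z forward; pixel columns grow to the right and rows downward; lengths in mm; the calibration is good to about 2 mm. A picture is of the moment at which its call begins: read the wrist's pose just before it.
A pose or a line that the arm cannot do raises bot.MotionError and nothing moves.
- bot.finish_job(): hands the job in; it is judged then, once.
The state is a dict: "clock": time; "joint_positions": joint angles; "qvel": joint speeds; "effort": joint torques, N m; "ee_pos": TCP position; "tool_rot": TCP orientation; "ft_force": force on the tool from outside, world axes, zero at the start; "moment": the same for the moment, N m; "grip_width": finger opening in mm; "grip_force": force on a finger pad.
Only numpy, scipy, OpenCV 4.12 (cv2) and the standard library are available. Lean on these libraries where they do the work, as an engineer would, in place of code of your own. Each camera call takes 0.05 s, during which the arm holds its last target. There are 200 camera calls.

### The job

Swing the bench magnifier's stiff arm round until its lens stands over the square white tile of its own foot, then lift the flap of the grey filter housing until it stands open, and draw the filter plate (the one with the round filter and the tab on top) straight up out of its slot, leaving the plain blank plate in the other slot where it is. Finish holding the filter plate in the gripper, tab up, squarely in front of the lens on either side of it: the round filter centred on the lens, the plate parallel to the glass and about 6 cm from it, touching nothing else. The magnifier stays over its tile, the flap stays open, the amber reagent bottle stays standing, and the program ends while the plate is still held there.

Things in the scene. Friction and masses are not known exactly. Their poses are not given: they have to be found in the camera images.
- housing: Grey open-topped box fixed to the bench, 140 (x) x 146 (y) x 125 mm high, 5 mm walls and floor, white flap on top. Origin: centre of underside; x points from the flap's free edge to its hinge, z up. Two upright plate slots along x, centred at x = -12, y = +24 and -24 mm, guides up to 60 mm. Beside a plate's face (along y): 41 mm to the side wall, 42 mm to the other plate.
- flap (a joint): Angle of the housing's flap in rad: 0 shut, about 1.57 standing upright, stop at 1.7. It turns upward about its hinge, the axis being the housing's y; stiff (about 0.28 N m), so it stays where it is left. The flap is 142 mm long, 150 mm wide, 5 mm thick, 160 g.
- flap_bar (a point): Middle of the round steel handle bar on the flap: 10 mm thick, running along the housing's y, 72 mm long between two thin posts, its axis 38 mm above the flap's outer face and 126 mm from the hinge, 16 mm from the free edge. It moves with the flap; being round, it can turn between the fingers as the flap rises.
- flap_hinge (a point): Point on the flap's hinge axis, at the middle of the housing's far upper edge, 125 mm above the bench. The handle bar's axis lies 126 mm from it towards the free edge and 43 mm above it when the flap is shut.
- filter_plate: Aluminium plate upright in either slot under the flap: 80 (x) x 6 thick (y) x 84 mm high, plus a tab in the middle of its top, 34 wide, 6 thick, 30 mm high (114 mm in all; tab top 6 mm under the shut flap). Grey 60 mm round filter in its face. Origin: centre of the bottom edge; z up through the tab, y normal to its faces. About 110 g, loose in the slot.
- window (a point): Centre of the round filter in the filter plate, 42 mm above its bottom edge; the axes are those of the plate.
- blank_plate: Plain aluminium blank plate in the other slot, 80 x 6 x 72 mm high, no tab and no round filter. Origin: centre of its bottom edge. To be left in its slot.
- boom (a joint): Angle of the magnifier's arm in rad: 0 when the lens is right over the white tile, growing counter-clockwise seen from above (range -1.1 to 1.1). It starts swung away, at a positive angle. Stiff (about 0.45 N m), stays where it is left.
- post (a point): Top of the magnifier's fixed post, on the arm's upright turning axis, 165 mm above the bench. Its axes are those of the fixed stand: the foot with the tile runs 200 mm from it along its -x.
- boom_knob (a point): Top of the round upright grip knob on the magnifier's arm: 14 mm diameter, its top 215 mm above the bench and 44 mm above the arm's bar (12 mm round bar at 165 mm height), 120 mm from the post's axis. The way to move the arm.
- lens (a point): Centre of the upright round lens (86 mm over its rim, rim 10 mm thick, glass 5 mm) at the arm's end, 200 mm from the post's axis and 165 mm above the bench. Its y axis is the optical axis (level, square to the arm's bar), x points along the arm to the post, z up.
- tile (a point): Top centre of the square white tile, 70 x 70 x 10 mm, at the end of the magnifier's fixed foot, 200 mm from the post's axis; the lens belongs right above it.
- reagent_bottle: Amber glass jar, 48 mm diameter, 95 mm high, standing on the bench between housing and magnifier. Origin: centre of its underside.
There are look-alikes about, which are no part of the job. Of the things that look like the housing, take the one that is farthest to the robot's left at the start.

How it is judged (in metres and radians):
On the way, in this order (a step that is already met when the one before it is completed fails the run):
1. the magnifier's lens stands over its tile (value of joint boom between -0.13 and 0.13 rad), for 0.2 s.
2. the flap stands open (value of joint flap above 1.2 rad), for 0.2 s.
3. the filter plate is drawn up out of the housing in the fingers (height (world z) of filter_plate above 0.1 m and contact force between filter_plate and the fingers above 1 N), for 0.2 s.
At the end, for the whole second after the job is handed in: Arm within 0.13 rad of zero, flap open past 1.1 rad, fingers hold the plate still and clear; its filter within 25 mm sideways and in height of the lens centre, 35-95 mm from it along the axis, parallel and upright within 0.25 rad; blank plate within 20 mm of its start, bottle standing (all of step 1 and value of joint flap above 1.1 rad and x of window in the frame of lens between -0.025 and 0.025 m and z of window in the frame of lens between -0.025 and 0.025 m and (y of window in the frame of lens between 0.035 and 0.095 m or y of window in the frame of lens between -0.095 and -0.035 m) and angle between the y axis of filter_plate and the y axis of lens, either way round below 0.25 rad and angle between filter_plate's own z axis and vertical below 0.25 rad and contact force between filter_plate and the fingers above 1 N and contact force between filter_plate and stand below 0.2 N and contact force between filter_plate and housing below 0.2 N and linear speed of filter_plate below 0.03 m/s and distance of blank_plate from where it was at the start of the episode below 0.02 m and angle between reagent_bottle's own z axis and vertical below 0.3 rad); the arm keeps its last pose, push and grip.
It fails at once if the blank plate was pulled from its place (distance of blank_plate from where it was at the start of the episode above 0.03 m).
It fails at once if the reagent bottle was knocked over (angle between reagent_bottle's own z axis and vertical above 0.6 rad).
It also fails if it takes over 72 s, if anything falls off the work surface, if the arm or the gripper's body presses on something with over 40 N, if the wrist force passes 120 N, or if a joint passes its speed limit or range.

## Working session

There is one attempt and no reset: what is moved stays moved. The work goes in short steps, each a Python script; the robot and the scene stay as the last script left them, time stands still between calls to the robot, and variables do not carry over. Pictures are saved under pics/ and viewed, at most 10 in all, crops included, and the job is handed in when it is done.

```bash
ls; mkdir -p pics
cat > h.py <<'E'
import numpy as np, cv2
from scipy.spatial.transform import Rotation as R
from rig import bot
def q2R(q): return R.from_quat([q[1],q[2],q[3],q[0]]).as_matrix()
def R2q(m):
    q=R.from_matrix(m).as_quat(); return [float(v) for v in (q[3],q[0],q[1],q[2])]
def cam(name):
    s=bot.read_state(); c=bot.read_camera(name)
    if 'mount' in c:
        T=np.eye(4); T[:3,:3]=q2R(s['tool_rot']); T[:3,3]=s['ee_pos']; M=T@np.array(c['mount'])
    else:
        M=np.eye(4); a=np.array(c['attitude']); M[:3,:3]=a if a.shape==(3,3) else q2R(a); M[:3,3]=c['eye']
    c['M']=M; c['f']=c['image'].shape[0]/2/np.tan(np.radians(c['fovy'])/2); return c
def ray(c,u,v):
    d=c['M'][:3,:3]@np.array([(u-c['cx'])/c['f'],(v-c['cy'])/c['f'],1.]); return c['M'][:3,3],d
def onz(c,u,v,z):
    o,d=ray(c,u,v); return o+d*(z-o[2])/d[2]
def cloud(c):
    h,w=c['depth'].shape; v,u=np.mgrid[:h,:w]; z=c['depth'].astype(float)
    p=np.stack([(u-c['cx'])/c['f']*z,(v-c['cy'])/c['f']*z,z],-1)
    p=p@c['M'][:3,:3].T+c['M'][:3,3]; p[z==0]=np.nan; return p
def down(yaw):  # tool z down, tool y (closing) at angle yaw+90
    c,s=np.cos(yaw),np.sin(yaw)
    x=np.array([c,s,0]); z=np.array([0,0,-1.]); return np.stack([x,np.cross(z,x),z],1)
E
python3 - <<'E'
from h import *
import pickle
o=[]
for n in('scene','side'):
    c=cam(n); pickle.dump(c,open(n+'.pkl','wb')); o.append(c['image']); print(n,c['eye'],c['attitude'],c['fovy'])
    cv2.imwrite(f'pics/{n}0.png',cv2.resize(c['image'],(784,588)))
s=bot.read_state();print(s['tool_rot'],s['clock'])
print(bot.read_camera('wrist')['mount'])
E
```

```text
pics
scene [ 948.32950971 -339.83621753 1188.58820486] [-0.22419352  0.86362925  0.43673435 -0.11465113] 44.220620815276504
side [ 46.43296459 645.84898487 864.10760322] [ 0.12522994 -0.26497317  0.87521657 -0.38484104] 45.20375211992892
[-5.17286814e-04  9.84216413e-01  1.76968304e-01 -5.76068177e-05] 0.1
[[ 1.00282476e-03 -9.65866443e-01 -2.59038623e-01  6.61749396e+01]
 [ 9.99998965e-01  7.01424704e-04  1.25595610e-03 -3.76525039e-01]
 [-1.03138976e-03 -2.59039614e-01  9.65866147e-01 -1.23407792e+02]
 [ 0.00000000e+00  0.00000000e+00  0.00000000e+00  1.00000000e+00]]
```

View pics/scene0.png

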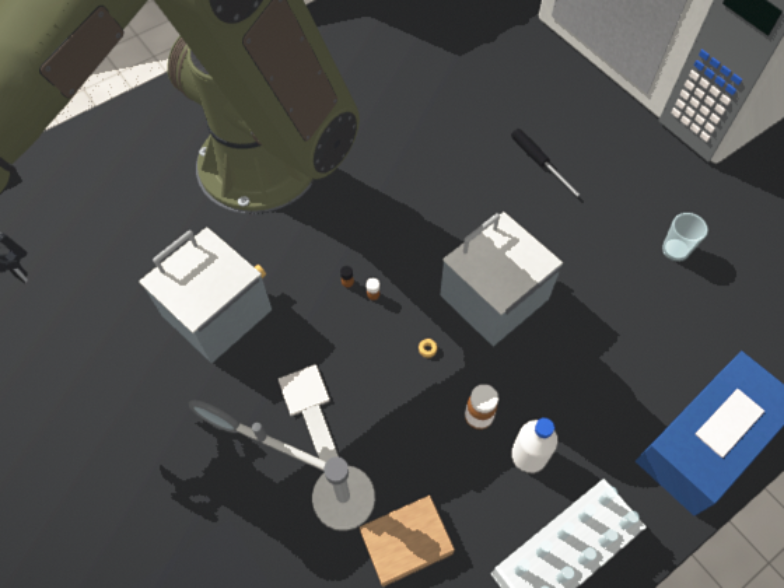

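View pics/side0.png

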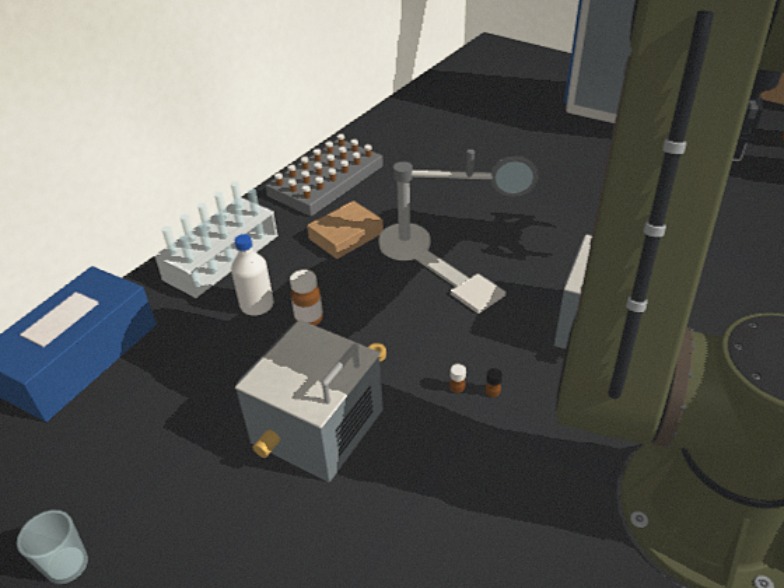

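The two housing look-alikes are at scene (205,285) and (500,270). The right-hand one has the larger y (the robot's left, confirmed in the side view at (315,400)), so it is the one meant. Its flap bar is at (482,232). Magnifier: post (337,468), knob (257,428), lens (213,415), tile (304,390). Reagent bottle (482,405).

Run:
```python
import pickle
from h import *
sc=pickle.load(open('scene.pkl','rb')); sd=pickle.load(open('side.pkl','rb'))
k=560/784
def P(c,u,v): return cloud(c)[int(v*k),int(u*k)]
for n,u,v in [('houseR',500,270),('houseL',205,285),('post',337,465),('tile',304,390),('knob',257,428),('bottle',484,393),('bar',482,232)]: print(n,P(sc,u,v).round(0))
A=[cloud(c).reshape(-1,3) for c in(sc,sd)]
h=P(sc,500,270)
for p,nm in zip(A,('sc','sd')):
    m=(np.abs(p[:,2]-130)<6)&(np.linalg.norm(p[:,:2]-h[:2],axis=1)<140)
    print(nm,m.sum(),cv2.minAreaRect(p[m][:,:2].astype(np.float32)),p[m].mean(0))
    m=(p[:,2]>155)&(p[:,2]<185)&(np.linalg.norm(p[:,:2]-h[:2],axis=1)<140)
    print(' bar',m.sum(),cv2.minAreaRect(p[m][:,:2].astype(np.float32)),np.median(p[m],0),p[m].max(0))
def obj(name,u,v,z0,z1,r):
    q=P(sc,u,v)
    for p,nm in zip(A,('sc','sd')):
        m=(p[:,2]>z0)&(p[:,2]<z1)&(np.linalg.norm(p[:,:2]-q[:2],axis=1)<r); print(name,nm,m.sum(),cv2.minAreaRect(p[m][:,:2].astype(np.float32)) if m.sum()>3 else 0,p[m].max(0) if m.sum() else 0)
obj('tile',304,390,5,16,70)
obj('posttop',337,465,160,200,60)
obj('knob',257,428,185,230,60)
obj('lens',213,415,110,225,70)
obj('bottle',484,393,60,120,50)
c=sc['image']; cv2.imwrite('pics/crop1.png',cv2.resize(c[130:330,290:430],None,fx=3,fy=3))
```

```text
houseR [547. 175. 129.]
houseL [ 274. -244.  127.]
post [ 675. -243.  183.]
tile [ 487. -197.   13.]
knob [ 575. -306.  217.]
bottle [693.  22.  93.]
bar [487. 180. 167.]
sc 3183 ((538.8509521484375, 189.73046875), (148.93186950683594, 154.73583984375), 4.197098731994629) [543.80382309 186.3662769  130.89493103]
 bar 142 ((482.6765441894531, 182.4438018798828), (10.223621368408203, 78.02442169189453), 4.440055847167969) [483.23360126 180.92451735 172.23856332] [489.67290629 221.53207927 178.28561279]
sd 4104 ((537.7864990234375, 189.2223358154297), (147.59144592285156, 151.85397338867188), 4.859527587890625) [536.3496213  195.37177126 128.56207754]
 bar 220 ((480.6602478027344, 185.2730712890625), (10.105757713317871, 79.21847534179688), 4.319757461547852) [479.01946377 187.93307188 170.04945245] [487.33550593 224.67592546 175.30613551]
tile sc 1009 ((488.1417236328125, -204.12644958496094), (121.64799499511719, 131.12222290039062), 68.47966003417969) [ 556.30369546 -131.48041108   15.86795601]
tile sd 583 ((499.5210876464844, -200.83575439453125), (72.4381103515625, 112.340690612792
[... 633 characters left out ...]
24805), 36.826053619384766) [ 578.87681363 -295.36005567  214.20640399]
lens sc 492 ((515.9575805664062, -337.4160461425781), (113.93473815917969, 12.427940368652344), 29.126028060913086) [ 567.96453095 -311.78027166  212.25758485]
lens sd 861 ((514.7776489257812, -335.10882568359375), (116.24163818359375, 15.199003219604492), 28.322948455810547) [ 566.08856717 -303.19158042  206.37790498]
bottle sc 411 ((701.0267944335938, 15.626931190490723), (43.70710372924805, 45.156063079833984), 79.61559295654297) [723.72198813  38.58627618 101.5877541 ]
bottle sd 387 ((696.242919921875, 19.1737060546875), (44.31007385253906, 45.1174430847168), 75.7848892211914) [719.48925395  41.24963059  96.84793932]
```

View pics/crop1.png

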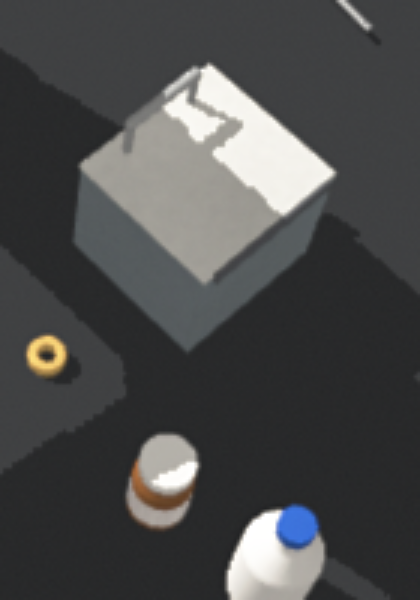

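The crop confirms the housing: handle bar on the robot-facing edge, hinge on the far side. Next I refine the magnifier numbers.

Run:
```python
import pickle
from h import *
sc=pickle.load(open('scene.pkl','rb')); sd=pickle.load(open('side.pkl','rb'))
for c,n in((sc,'sc'),(sd,'sd')):
    p=cloud(c); g=c['image'].min(2)
    def sel(q,r,z0,z1,br=0):
        m=(p[...,2]>z0)&(p[...,2]<z1)&(np.hypot(p[...,0]-q[0],p[...,1]-q[1])<r)&(g>=br); return p[m]
    t=sel((487,-197),70,4,18,120)
    # tile corner via ray on z=10
    m=((g>120)&(np.hypot(p[...,0]-487,p[...,1]+197)<60)).astype(np.uint8)
    ct=max(cv2.findContours(m,0,2)[0],key=cv2.contourArea)[:,0]
    P=np.array([onz(c,u,v,10)[:2] for u,v in ct],np.float32)
    print(n,'tile',cv2.minAreaRect(P),len(t))
    q=sel((676,-243),30,172,200); print(' post top',q.mean(0),np.median(q[:,2]),cv2.minEnclosingCircle(q[:,:2].astype(np.float32)))
    q=sel((575,-306),20,190,235); print(' knob',cv2.minEnclosingCircle(q[:,:2].astype(np.float32)),q.mean(0))
    q=sel((510,-340),50,130,205); print(' lens',q.mean(0), (q.max(0)+q.min(0))/2)
for n,p,y in[('knob',(575,-306,205),.5),('knobend',(559,-214,205),-.3),('bar',(482,184,173),np.radians(4.4)),('up',(625,195,256),np.radians(4.4)),('tab',(526,210,105),.077),('end',(495,-137,223),-.25)]:
    for k in(0,np.pi):
        j=bot.ik(list(p),R2q(down(y+k))); print(n,k,None if j is None else np.round(j,2))
```

```text
sc tile ((497.177734375, -201.12074279785156), (72.02222442626953, 99.89030456542969), 76.59652709960938) 979
 post top [ 677.02298729 -247.00984885  179.41789346] 179.70899502341967 ((672.0469360351562, -249.3162384033203), 22.91425132751465)
 knob ((572.9463500976562, -305.70391845703125), 7.84772253036499) [ 575.77356866 -305.61050072  209.3277427 ]
 lens [ 512.46642965 -342.21080508  172.08470873] [ 512.77800778 -340.21906898  167.64599557]
sd tile ((490.47210693359375, -197.06861877441406), (72.3589096069336, 103.97888946533203), 71.31317901611328) 561
 post top [ 673.70782296 -244.24397529  176.27233607] 176.44519450982773 ((673.6827392578125, -245.5860137939453), 19.169597625732422)
 knob ((569.911376953125, -303.2218933105469), 9.113816261291504) [ 569.53189134 -302.197758    203.21594638]
 lens [ 503.170376   -341.64684119  166.69851358] [ 509.02839189 -338.41107993  167.19937395]
knob 0 [-0.55  0.56  1.25 -0.    1.32  0.53]
knob 3.141592653589793 None
knobend 0 [-0.43  0.45  1.43 -0.    1.27  1.44]
knobend 3.141592653589793 [-0.43  0.45  1.43 -0.    1.27 -1.7 ]
bar 0 [ 0.29  0.3   1.71 -0.    1.13  1.79]
bar 3.141592653589793 [ 0.29  0.3   1.71 -0.    1.13 -1.35]
up 0 [ 0.25  0.54  1.18 -0.    1.43  1.74]
up 3.141592653589793 [ 0.25  0.54  1.18 -0.    1.43 -1.4 ]
tab 0 [ 0.32  0.49  1.61 -0.    1.03  1.81]
tab 3.141592653589793 [ 0.32  0.49  1.61 -0.    1.03 -1.33]
end 0 [-0.34  0.24  1.66 -0.    1.24  1.48]
end 3.141592653589793 [-0.34  0.24  1.66 -0.    1.24 -1.66]
```

Run:
```python
from h import *
post=np.array([676,-245.]); r=120.
def kp(a,z=203): return [post[0]+r*np.cos(a),post[1]+r*np.sin(a),z]
def q(a): return R2q(down(a-np.pi))
a0=np.radians(209.7); a1=np.radians(165.8)
p=bot.read_state()['ee_pos']; bot.servo_line([p[0],p[1],320.])
bot.move_to(kp(a0,320),q(a0))
c=cam('wrist'); cv2.imwrite('pics/w1.png',c['image'])
print('blocked',bot.servo_line(kp(a0),speed=100,until_force=6))
print(bot.move_gripper(0,30)); s=bot.read_state(); print(s['grip_width'],s['ft_force'],s['clock'],s['ee_pos'])
if 8<s['grip_width']<20:
    for a in np.linspace(a0,a1,10)[1:]:
        bot.servo_line(kp(a),q(a),speed=60)
    s=bot.read_state(); print(s['grip_width'],s['ft_force'],s['ee_pos'])
    bot.move_gripper(40); bot.servo_line(kp(a1,360),speed=150)
    c=cam('wrist'); cv2.imwrite('pics/w2.png',c['image']); import pickle; pickle.dump(c,open('w2.pkl','wb'))
    print(bot.read_state()['clock'])
```

```text
blocked False
False
12.824231281527338 [ 1.02815053 -1.08895577  1.65084548] 4.3833 [ 571.80700551 -304.60214722  203.18525477]
12.810793301791202 [14.17922012 -1.79391738 -1.9376506 ] [ 561.04636481 -215.87756559  203.21691263]
8.8583
```

View pics/w2.png

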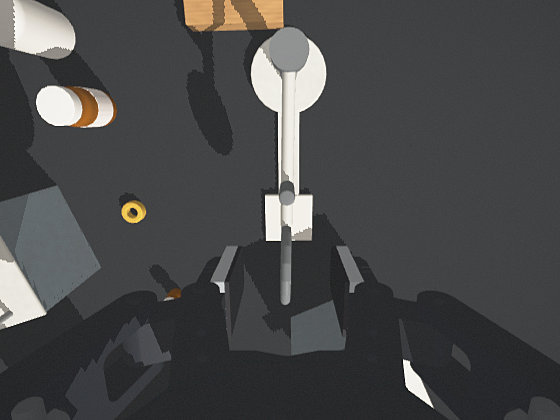

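The arm (post (289,48) to lens end (286,265)) lies along the foot and tile (289,217). I'll check the numbers and locate the lens exactly.

Run:
```python
import pickle
from h import *
c=pickle.load(open('w2.pkl','rb')); p=cloud(c)
g=c['image'].min(2)
def reg(m): q=p[m]; return len(q),q.mean(0).round(1),((np.nanmax(q,0)+np.nanmin(q,0))/2).round(1)
v,u=np.mgrid[:420,:560]
print('posttop',reg((p[...,2]>172)&(p[...,2]<190)&(v<75)))
print('knob',reg((p[...,2]>205)&(p[...,2]<225)&(v>170)&(v<210)&(abs(u-287)<15)))
m=(p[...,2]>110)&(p[...,2]<225)&(v>225)&(v<306)&(abs(u-287)<12)
print('lens',reg(m)); q=p[m][:,:2].astype(np.float32); print(cv2.minAreaRect(q)); print(np.nanmax(p[m],0))
m=(p[...,2]>155)&(p[...,2]<180)&(v>80)&(v<175)&(abs(u-287)<15); q=p[m][:,:2]; l=cv2.fitLine(q.astype(np.float32),2,0,.01,.01).ravel(); print('bar',np.degrees(np.arctan2(l[1],l[0])),l)
w=((g>110)&(p[...,2]<20)&(p[...,2]>5)&(v>185)&(v<250)&(abs(u-289)<30)).astype(np.uint8)
ct=max(cv2.findContours(w,0,2)[0],key=cv2.contourArea)[:,0]
print('tile',cv2.minAreaRect(np.array([onz(c,*x,10)[:2] for x in ct],np.float32)), cv2.boundingRect(ct))
for x in [(265,195),(313,195),(265,241),(313,241)]: print(onz(c,*x,10).round(1))
print('base',onz(c,289,73,10))
```

```text
posttop (1423, array([ 676.9, -246.4,  178.8]), array([ 677. , -246.6,  176.8]))
knob (233, array([ 562.3, -215.6,  214. ]), array([ 561.5, -215.3,  210.7]))
lens (817, array([ 495.5, -197.5,  197.9]), array([ 485.7, -195.6,  187.7]))
((485.1882019042969, -194.9219512939453), (10.094258308410645, 80.8675765991211), 74.80767822265625)
[ 524.58625034 -181.20847524  208.68833674]
bar -15.138971 [ 9.6529520e-01 -2.6116115e-01  6.1481726e+02 -2.2978389e+02]
tile ((485.2286682128906, -219.11868286132812), (30.424480438232422, 83.3287124633789), 75.6073226928711) (291, 186, 22, 55)
[ 525.7 -174.2   10. ]
[ 508.6 -242.2   10. ]
[ 456.7 -155.6   10. ]
[ 438.9 -226.1   10. ]
base [ 678.5831691  -248.53985062   10.        ]
```

Run:
```python
from h import *
import pickle
y=np.radians(4.4)
bot.move_gripper(60)
bot.move_to([470,183,330],R2q(down(y)))
c=cam('wrist'); pickle.dump(c,open('w3.pkl','wb')); cv2.imwrite('pics/w3.png',c['image'])
p=cloud(c).reshape(-1,3); near=np.hypot(p[:,0]-530,p[:,1]-189)<130
q=p[near&(p[:,2]>162)&(p[:,2]<182)]; print('bar',len(q),cv2.minAreaRect(q[:,:2].astype(np.float32)),q[:,2].max(),np.median(q,0))
q=p[near&(p[:,2]>122)&(p[:,2]<137)]; print('flap',len(q),cv2.minAreaRect(q[:,:2].astype(np.float32)),np.median(q[:,2]))
print(bot.read_state()['clock'])
```

```text
bar 1048 ((482.3729553222656, 183.4749755859375), (9.978245735168457, 81.10889434814453), 4.318272590637207) 174.9485844828074 [482.81146099 182.29654856 171.99366943]
flap 24326 ((539.0798950195312, 188.62155151367188), (147.23483276367188, 150.22567749023438), 4.897758483886719) 129.87769757096015
10.7583
```

View pics/w3.png

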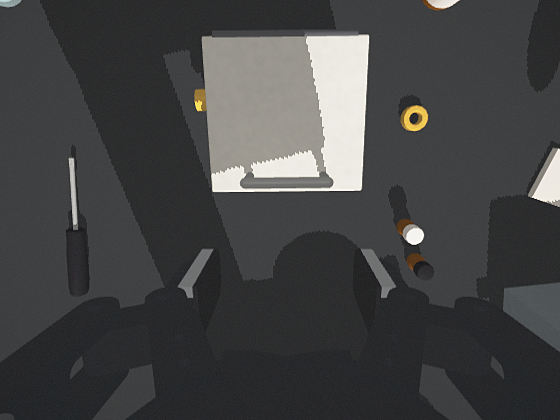

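The bar runs across the picture at (287,182), so the gripper must turn 90° to close across it. Flap pose is consistent (yaw about 4.4°).

Run:
```python
from h import *
import pickle
y=np.radians(4.4); ex=np.array([np.cos(y),np.sin(y),0]); bar=np.array([482.3,183.5,168.]); hinge=bar+126*ex; hinge[2]=125
Q=R2q(down(y+np.pi/2))
def bp(t):
    a=np.arctan2(43,-126)-t; return list(hinge+133.1*(np.cos(a)*ex+np.sin(a)*np.array([0,0,1])))
for t in np.linspace(0,1.45,8): assert bot.ik(bp(t),Q) is not None
bot.move_to([*bar[:2],300],Q)
print('blk',bot.servo_line(bp(0),speed=100,until_force=6)); bot.move_gripper(0,50)
s=bot.read_state(); print(s['grip_width'],s['ft_force'].round(1) if hasattr(s['ft_force'],'round') else s['ft_force'])
if 5<s['grip_width']<16:
    for t in np.linspace(0,1.48,11)[1:]:
        bot.servo_line(bp(t),speed=60); s=bot.read_state(); print(round(t,2),round(s['grip_width'],1),np.round(s['ft_force'],1))
    bot.move_gripper(24); p=bp(1.48); bot.servo_line([p[0],p[1],360]); 
    bot.move_gripper(36); bot.move_to([*(hinge-70*ex)[:2]-25*ex[:2],360],R2q(down(y)))
    c=cam('wrist'); pickle.dump(c,open('w4.pkl','wb')); cv2.imwrite('pics/w4.png',c['image'])
print(bot.read_state()['clock'])
```

```text
blk False
8.091325423733199 [-6.4 -1.1  5.3]
0.15 8.4 [-9.  -0.6  3.5]
0.3 7.7 [-15.4  -1.3  11.3]
0.44 8.3 [-17.8  -1.9  17.8]
0.59 8.1 [-17.5  -0.8  22.6]
0.74 7.9 [-11.2   1.9  20.7]
0.89 8.1 [-2.7  2.7 10.7]
1.04 8.4 [-1.6  4.4  7.1]
1.18 8.3 [-1.4  5.3  3.7]
1.33 8.2 [0.  5.1 3.2]
1.48 8.2 [1.8 6.  4.9]
21.825
```

View pics/w4.png

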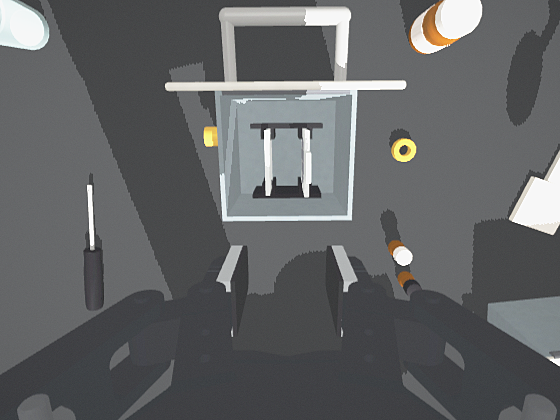

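Flap stands open. Plates are at (268,160) and (306,160); the right one seems to carry the tab (step at v 150–185). I'll confirm with depth.

Run:
```python
import pickle
from h import *
c=pickle.load(open('w4.pkl','rb')); p=cloud(c); v,u=np.mgrid[:420,:560]
for a,b in((255,285),(292,325)):
    for lo,hi in((65,85),(85,98),(105,130)):
        m=(u>a)&(u<b)&(v>120)&(v<205)&(p[...,2]>lo)&(p[...,2]<hi); q=p[m]
        print(a,lo,hi,len(q), np.median(q,0).round(1) if len(q) else '',cv2.minAreaRect(q[:,:2].astype(np.float32)) if len(q)>5 else '')
m=(v>95)&(v<225)&(u>200)&(u<370)&(abs(p[...,2]-125)<5);q=p[m];print('rim',cv2.minAreaRect(q[:,:2].astype(np.float32)))
cv2.imwrite('pics/w4c.png',cv2.resize(c['image'][70:230,200:380],None,fx=4,fy=3.7))
```

```text
255 65 85 383 [523.1 211.   76.7] ((517.0785522460938, 208.233154296875), (93.38284301757812, 36.19844055175781), 5.160674571990967)
255 85 98 0  
255 105 130 0  
292 65 85 116 [499.1 165.2  71. ] ((521.3958129882812, 158.67291259765625), (93.46509552001953, 40.326480865478516), 5.287820816040039)
292 85 98 219 [544.9 165.   89. ] ((527.4578247070312, 163.524658203125), (78.97197723388672, 6.040416717529297), 4.900379180908203)
292 105 130 188 [528.3 164.  118.7] ((527.9577026367188, 163.9762725830078), (33.90995788574219, 5.634781360626221), 5.587427616119385)
rim ((534.6512451171875, 188.16799926757812), (133.8843231201172, 146.89816284179688), 4.510577201843262)
```

View pics/w4c.png

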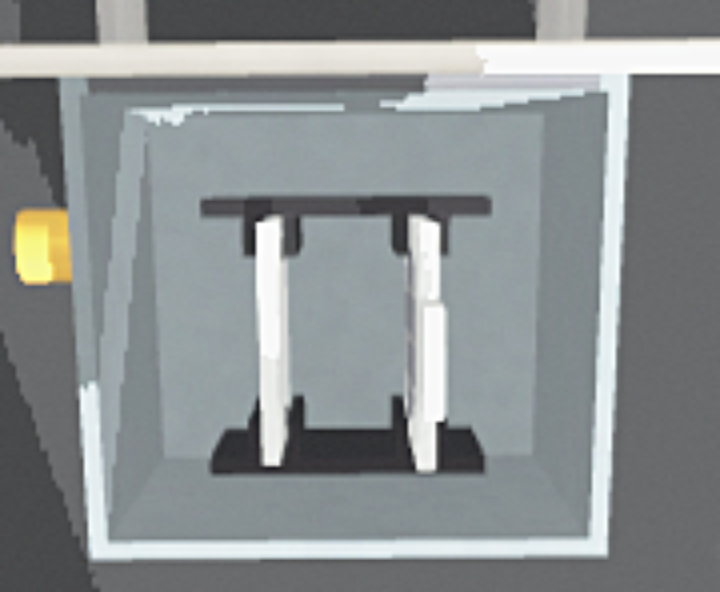

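Right plate confirmed: top at 89 mm with a tab to 119 mm at (528,164). The left one tops out at 77 mm, so it is the blank.

```bash
python3 - <<'E'
from h import *
import pickle
y=np.radians(4.7); y2=np.radians(-15.)
bot.move_gripper(36); bot.move_to([528,164,250],R2q(down(y)))
print('blk',bot.servo_line([528,164,105],speed=100,until_force=6)); bot.move_gripper(0,60)
s=bot.read_state(); print(s['grip_width'],s['ee_pos'],np.round(s['ft_force'],1))
if 4<s['grip_width']<10:
    bot.servo_line([528,164,320],speed=100); s=bot.read_state(); print(s['grip_width'],np.round(s['ft_force'],1))
    t=[499.4,-136.4]
    bot.servo_line([*t,320],R2q(down(y2)),speed=130)
    bot.servo_line([*t,223],speed=80); bot.dwell(.3)
    s=bot.read_state(); print(s['grip_width'],s['ee_pos'],np.round(s['ft_force'],1))
    for n in('scene','side','wrist'):
        c=cam(n); pickle.dump(c,open(n+'5.pkl','wb')); cv2.imwrite(f'pics/{n}5.png',c['image'])
print(bot.read_state()['clock'])
E
python3 -c "
import cv2,numpy as np
a=[cv2.imread(f'pics/{n}5.png') for n in('scene','side')]
cv2.imwrite('pics/both5.png',np.hstack([a[0][60:400,100:480],a[1][60:400,160:560]]))"
```

```text
blk False
4.964221826178603 [528.22033819 164.01601278 105.38732326] [0.3 0.2 3.6]
5.066217181635605 [ 1.1 -0.1 -1.1]
5.2318237589274625 [ 499.44299512 -136.41822948  223.16140549] [ 1.3  0.3 -1.4]
31.125
```

View pics/both5.png

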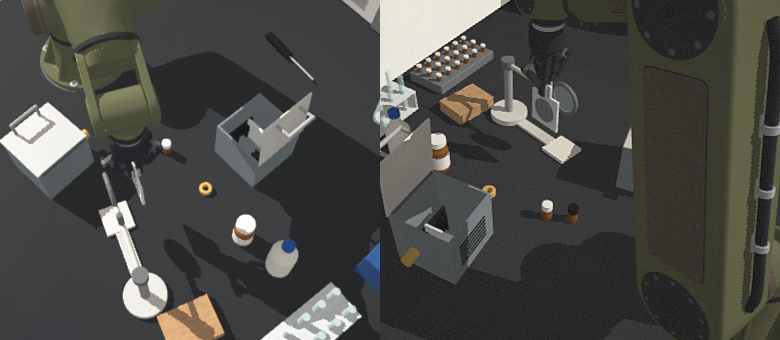

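Plate is held in front of the lens, flap open, bottle standing, blank in place. Quick numeric check from the side view.

Run:
```python
import pickle
from h import *
L=np.array([483.9,-194.4,165]); y=np.radians(-15); ex=np.array([np.cos(y),np.sin(y),0]); n=np.array([-np.sin(y),np.cos(y),0])
A=np.stack([ex,n,[0,0,1]],1)
for nm in('side','scene'):
    c=pickle.load(open(nm+'5.pkl','rb')); q=((cloud(c).reshape(-1,3)-L)@A); ok=np.all(np.abs(q)<[110,110,80],1); q=q[ok]
    a=q[(q[:,1]>40)&(q[:,1]<85)&(q[:,2]<30)]; l=q[(abs(q[:,1])<20)&(q[:,0]<60)&(q[:,2]>-60)]
    for t,s in(('plate',a),('lens',l)):
        if len(s)>10: print(nm,t,len(s),np.percentile(s,2,axis=0).round(1),np.percentile(s,98,axis=0).round(1),np.median(s,0).round(1), 'slope',np.polyfit(s[:,0],s[:,1],1)[0].round(3),np.polyfit(s[:,2],s[:,1],1)[0].round(3))
```

```text
side plate 672 [-41.9  59.8 -42.5] [35.6 65.6 28.1] [-5.5 63.  -5.2] slope 0.005 0.003
side lens 619 [-41.7  -2.1 -36.9] [31.3  6.1 39. ] [-7.6  2.4  4.2] slope -0.003 -0.008
scene plate 88 [-15.3  57.2 -37.9] [41.3 63.4 29.1] [31.9 57.9 -4.4] slope 0.061 -0.002
scene lens 225 [-33.4  -5.  -32. ] [54.2  5.  44.6] [20.  -0.3 31.9] slope 0.012 0.043
```

Everything sits within a few mm and about 0.01 rad of the lens, so I'm handing it in.

```bash
python3 -c "
from rig import bot
print(bot.finish_job())"
```

```text
the job is handed in; nothing more can be done
None
```

I handed the job in at about 31 s with the filter plate held tab up, squarely in front of the lens about 60 mm away. The last camera check put the filter within a few mm of the lens centre, the lens over its tile, the flap open, the blank plate in its slot and the bottle standing; the judge's verdict was not shown.

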